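# Check in the hardness-test queue

### The job

Check in the queue for the hardness tester: with the fingertips, lightly press down on the wide low reference block, then the round slug, then the hexagonal slug, each from above until the black cushion under its pad has come down onto the tray, or nearly. Touch them only in that order, and do not go back to one already done; do not lift, tip or shove anything, and leave the cone-topped anvil and everything else alone.

Things in the scene. Friction and masses are not known exactly. Their poses are not given: they have to be found in the camera images.
- tray: Check-in tray: aluminium slab 180 x 180 mm, 22 mm high, fixed to the worktop. Origin under its centre on the worktop; z up, x and y along its sides. Four identical round grey pads on stems stand on it at x, y = +-42.5 mm in its frame, one piece on each; which piece is on which pad varies.
- tray_top (a point): Centre of the tray's top face, 22 mm above the worktop. Each pad above it is 62 mm across with a rim 2.5 mm high and 3 mm wide round its edge. Raised, a pad's bearing face (where the piece stands) is 45 mm above the worktop; sunk until the black rubber cushion under it lies on the tray it is at 33 mm. Meant for light presses, well under 25 N: come down slowly.
- pad0 (a joint): Travel of the pad at x = -42.5, y = 42.5 mm in the tray's frame: 0 raised (start), 0.012 m sunk, its cushion on the tray. It stays where it is left. The slide resists with about 5 N, of which pad and piece's weight do 1 to 2.7 N, so a push of 2 to 4 N moves it. Pressed further, the cushion gives up to 6 mm, 2 N per mm, and springs back.
- pad1 (a joint): Travel of the pad at x = -42.5, y = -42.5 mm in the tray's frame: 0 raised (start), 0.012 m sunk, its cushion on the tray. It stays where it is left. The slide resists with about 5 N, of which pad and piece's weight do 1 to 2.7 N, so a push of 2 to 4 N moves it. Pressed further, the cushion gives up to 6 mm, 2 N per mm, and springs back.
- pad2 (a joint): Travel of the pad at x = 42.5, y = 42.5 mm in the tray's frame: 0 raised (start), 0.012 m sunk, its cushion on the tray. It stays where it is left. The slide resists with about 5 N, of which pad and piece's weight do 1 to 2.7 N, so a push of 2 to 4 N moves it. Pressed further, the cushion gives up to 6 mm, 2 N per mm, and springs back.
- pad3 (a joint): Travel of the pad at x = 42.5, y = -42.5 mm in the tray's frame: 0 raised (start), 0.012 m sunk, its cushion on the tray. It stays where it is left. The slide resists with about 5 N, of which pad and piece's weight do 1 to 2.7 N, so a push of 2 to 4 N moves it. Pressed further, the cushion gives up to 6 mm, 2 N per mm, and springs back.
- block: Reference block: low bright ground-steel disc, 50 mm across, 12 mm high, about 0.19 kg, loose on its pad. Origin at the centre of its underside, z up; flat top 12 mm above it.
- round_slug: Round slug: upright steel cylinder, 27 mm across, 27 mm high, about 0.12 kg, loose on its pad. Origin at the centre of its underside; flat top 27 mm above it.
- hex_slug: Hexagonal slug: upright six-sided steel prism, 24 mm across the flats, 28 mm across corners, 24 mm high, about 0.1 kg, loose on its pad. Origin at the centre of its underside; flat top 24 mm above it.
- cone: Cone-topped anvil: bright stepped steel piece, 28 mm across, 36 mm high, narrowing to a small flat at the top, loose on the fourth pad; to be left alone. Origin at the centre of its underside.
- loupe: Stand loupe, a black waisted cylinder 33 mm across, 35 mm high; loose bystander on the worktop. Origin at the centre of its underside.
- specimen: Moulded specimen, a low black cylinder 30 mm across, 19 mm high; loose bystander on the worktop. Origin at the centre of its underside.
- tweezers: Steel tweezers lying flat, 128 mm long, 8 mm high; loose bystander on the worktop. Origin at the centre of its underside.
- flat_anvil: Flat-topped anvil, a dark disc 59 mm across on a short shank, 30 mm high; loose bystander on the worktop. Origin at the centre of its underside.
Not all that is in view belongs to the job. There is more than one size of the block; the job needs the smallest. What is shaped like the hex_slug but pink is not meant.

How it is judged (in metres and radians):
On the way, in this order (a step that is already met when the one before it is completed fails the run):
1. the reference block is pressed down with its pad (z of block in the frame of tray below 0.037 m and z of each of round_slug, hex_slug in the frame of tray above 0.037 m), for 0.1 s.
2. the round slug is pressed down with its pad (z of round_slug in the frame of tray below 0.037 m and z of hex_slug in the frame of tray above 0.037 m), for 0.1 s.
3. the hexagonal slug is pressed down with its pad (z of hex_slug in the frame of tray below 0.037 m), for 0.1 s.
At the end, for the whole second after the job is handed in: The reference block, round slug and hexagonal slug each stand upright (within 0.1 rad) and at rest on their own pads, sunk at least 8 mm of 12, within 20 mm of where they started (sinking included); the cone-topped anvil is upright on its still raised pad (z of block in the frame of tray between 0.03 and 0.037 m and z of round_slug in the frame of tray between 0.03 and 0.037 m and z of hex_slug in the frame of tray between 0.03 and 0.037 m and angle between each of block, round_slug, hex_slug, cone's own z axis and vertical below 0.1 rad and linear speed of each of block, round_slug, hex_slug below 0.01 m/s and distance of each of block, round_slug, hex_slug from where it was at the start of the episode below 0.02 m and z of cone in the frame of tray above 0.043 m); the robot touches nothing.
It fails at once if a later piece is touched or pressed before an earlier one is down, or one already done is touched again after a later one is down ((z of block in the frame of tray above 0.037 m and (contact force between the fingers and round_slug above 1 N or z of round_slug in the frame of tray below 0.042 m)) or (z of block in the frame of tray above 0.037 m and (contact force between the fingers and hex_slug above 1 N or z of hex_slug in the frame of tray below 0.042 m)) or (z of round_slug in the frame of tray above 0.037 m and (contact force between the fingers and hex_slug above 1 N or z of hex_slug in the frame of tray below 0.042 m)) or (z of round_slug in the frame of tray below 0.037 m and contact force between the fingers and block above 1 N) or (z of hex_slug in the frame of tray below 0.037 m and contact force between the fingers and block above 1 N) or (z of hex_slug in the frame of tray below 0.037 m and contact force between the fingers and round_slug above 1 N)).
It fails at once if a piece is pushed harder than 25 N (contact force between the fingers and block above 25 N or contact force between the fingers and round_slug above 25 N or contact force between the fingers and hex_slug above 25 N).
It fails at once if a piece is lifted off its pad, tipped, or shoved out of place (20 mm from its start, the 12 mm press included) (z of any of block, round_slug, hex_slug in the frame of tray above 0.051 m or angle between any of block, round_slug, hex_slug's own z axis and vertical above 0.35 rad or distance of any of block, round_slug, hex_slug from where it was at the start of the episode above 0.02 m).
It fails at once if the cone-topped anvil is touched or moved by 10 mm (contact force between any of the arm, the fingers and cone above 1 N or distance of cone from where it was at the start of the episode above 0.01 m).
It fails at once if a bystander on the worktop is moved by more than 15 mm (distance of any of loupe, specimen, tweezers, flat_anvil from where it was at the start of the episode above 0.015 m).
It also fails if it takes over 48 s, if anything falls off the work surface, if the arm or the gripper's body presses on something with over 40 N, if the wrist force passes 120 N, or if a joint passes its speed limit or range.

### The arm

A 7-joint arm with a two-finger parallel gripper is mounted at the origin on a cart in front of the work surface, level with it; the furniture and walls round the work are solid. World frame = base frame: x ahead of the robot, y to its left, z up, the work surface at z = 0. Lengths are in m, angles in degrees, forces in N, time in s.
With the tool pointing down it reaches from about 0.425 to 0.825 m from the base axis. Payload 3.6 kg.
Tool frame: the origin (TCP) lies at the very end of the fingers, on their centre line; the grasp point (between the pads) lies 19 mm behind it; z points along the fingers, y is the direction in which the jaws open and shut (so a half turn about z gives the same grasp; the last joint's range is limited). The gripper opens to 85 mm and grips with 20 to 120 N. Pads are 22 mm wide; open, the fingers measure 114 mm over their backs; the gripper's body (76 mm by 85 mm) begins 54 mm behind the grasp point. The pads swing forward as they close: fully open they stand 13 mm farther back than shut.
Start: joints at [-69.758, 35.231, -0.722, 81.555, 0.464, 63.22, -2.315], TCP at [0.241, 0.604, 0.231] pointing down, gripper open.
Joint ranges: [-178.69, 178.69], [-17.37, 117.87], [-77.05, 75.6], [15.02, 138.74], [-78.02, 258.01], [0.78, 113.62], [-162.83, 162.83]. Speed limits (degrees/s): [159.86, 159.86, 180, 180, 180, 180, 180].

### API

Orientations are given as a 3x3 rotation matrix whose columns are the frame's x, y, z axes.
In Python, from cell import arm gives the robot as it stands. The module is installed in compiled form; this text tells all that it offers.
- The arm moves only by the shell command python3 -m jog 'ROWS' [FORCE]. ROWS is JSON, a list of rows, each a list of 7 numbers: the shift along the world's x, y, z in m, then the turn, a rotation vector about the world's x, y, z in degrees, then the opening in per cent of the stroke, from 0 (shut) to 100 (fully open). A call has 1 to 12 rows; each row shifts and turns the pose as measured when the row begins; what a row does not reach is not made up. A row lasts 1/12 s, in which the tool goes at most 41.7 mm and 7.16 degrees, less where a joint would pass 70% of its speed; a pose out of reach is approached as far as the arm can. A call with a gripper value outside its range is refused whole. The fingers move at their own pace and stop on an object; FORCE is the grip in N (left out, the last holds). Time passes only in rows, so rows that do not move let the fingers close. It gives the time, the measured TCP pose, the force and the opening at its end, in the units of the state.
- arm.read_state(): the state, without advancing time (a new reading comes with each control period).
- arm.grab_frame(name): name is "scene" or "side" or "wrist"; returns a dict with "color" (400x640x3 uint8, red, green, blue), "vertical_fov" (degrees; the focal length in pixels is half the picture's height over the tangent of half this angle, whatever the lens; pixels are square), "cx", "cy" (the principal point, pixels), "origin" and "attitude" of the camera in the world. Camera axes: x right, y up, looking along -z (the intrinsics and any distortion apply to the point x, -y, -z); pixel columns grow to the right and rows downward; lengths in m; the calibration is good to about 2 mm. A picture is of the moment at which its call begins. There is no depth.
- arm.sign_off(): hands the job in, once; it reports no verdict.
The state is a dict: "time_s": time; "q": joint angles; "qvel": joint speeds; "joint_efforts": joint torques, N m; "position": TCP position; "tool_rot": TCP orientation; "ft_force": force on the tool from outside, world axes, zero at the start; "moment": the same for the moment, N m; "finger_gap": finger opening in m.
Only numpy, scipy, OpenCV 4.12 (cv2) and the standard library are available. Lean on these libraries where they do the work, as an engineer would, in place of code of your own. Each camera call takes 0.05 s, during which the arm holds its last target.

## Working session

There is one attempt and no reset: what is moved stays moved. The work goes in short steps, Python scripts to look and compute and a shell command to move; the robot and the scene stay as the last step left them, time stands still between calls to the robot, and variables do not carry over. Pictures are saved under pics/ and viewed, and the job is handed in when it is done.

```bash
mkdir -p pics
cat > h.py <<'E'
from cell import arm
import numpy as np, cv2
def grab(n,fn):
    f=arm.grab_frame(n); cv2.imwrite('pics/'+fn,cv2.cvtColor(f['color'],cv2.COLOR_RGB2BGR))
    import pickle; pickle.dump(f,open('pics/'+fn+'.pkl','wb')); return f
E
python3 - <<'E'
from h import *
for n in ["scene","side","wrist"]:
    f=grab(n,n+'0.png'); print(n,{k:v for k,v in f.items() if k!='color'})
print(arm.read_state())
E
```

```text
scene {'vertical_fov': 52.207458567308976, 'cx': 310.4982491538618, 'cy': 194.52004155091055, 'origin': array([-0.43003571, -0.45480456,  0.82841357]), 'attitude': array([[ 0.42709839,  0.54098391, -0.72451596],
       [-0.90389155,  0.23434165, -0.35786039],
       [-0.02381245,  0.80772545,  0.58907772]])}
side {'vertical_fov': 56.23213974445087, 'cx': 319.7883782067467, 'cy': 199.6515565298971, 'origin': array([ 0.03800697, -0.69586748,  0.57107407]), 'attitude': array([[ 0.84448953,  0.24771873, -0.47483984],
       [-0.53504488,  0.42954707, -0.72747254],
       [ 0.02375748,  0.86840356,  0.49528864]])}
wrist {'vertical_fov': 69.7735206099264, 'cx': 319.8318855151062, 'cy': 197.51497358511872, 'origin': array([0.17904574, 0.62698269, 0.3729293 ]), 'attitude': array([[ 0.36891768, -0.89668224, -0.24466449],
       [ 0.92945634,  0.35498014,  0.10049878],
       [-0.00326444, -0.26448074,  0.96438544]])}
{'time_s': 0.15, 'q': array([-69.75618383,  35.27539211,  -0.72277964,  81.62137949,
         0.46486551,  63.21859734,  -2.31656141]), 'qvel': array([ 0.04073431, -0.22429963, -0.01998926, -0.32925013,  0.04349634,
        0.04529778, -0.0858765 ]), 'joint_efforts': array([ 4.30972850e-04, -4.69661236e+01,  2.59334464e-01, -1.71252573e+01,
        9.94376955e-03,  7.13132671e-03, -4.57143273e-06]), 'position': array([0.24076217, 0.60313118, 0.23041043]), 'tool_rot': array([[-9.28744766e-01,  3.70719126e-01, -6.99637260e-04],
       [ 3.70719785e-01,  9.28742955e-01, -1.83431104e-03],
       [-3.02310095e-05, -1.96297615e-03, -9.99998073e-01]]), 'ft_force': array([-0.21631536,  0.41226828,  0.24810325]), 'moment': array([-0.0210988 ,  0.02420026,  0.03987293]), 'finger_gap': 0.08520334454366237}
```

View pics/scene0.png

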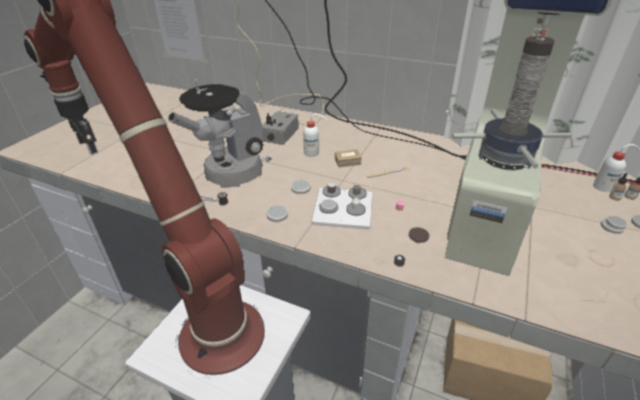

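View pics/side0.png

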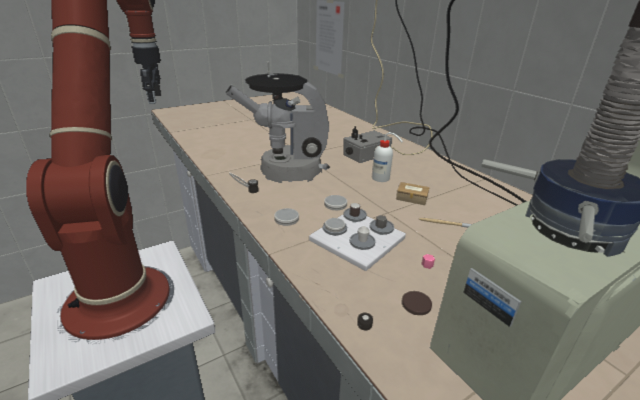

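View pics/wrist0.png

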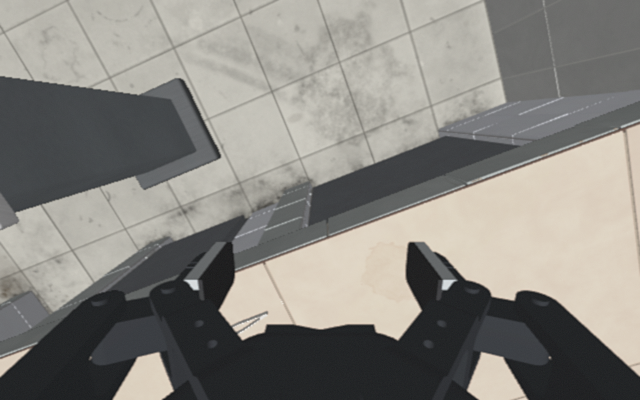

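Run:
```python
import cv2,numpy as np
a=cv2.imread('pics/side0.png')[180:280,290:420]; b=cv2.imread('pics/scene0.png')[170:240,290:390]
cv2.imwrite('pics/c1.png',cv2.resize(a,None,fx=6,fy=6,interpolation=cv2.INTER_CUBIC))
cv2.imwrite('pics/c2.png',cv2.resize(b,None,fx=8,fy=8,interpolation=cv2.INTER_CUBIC))
```

```text
(no output)
```

View pics/c1.png

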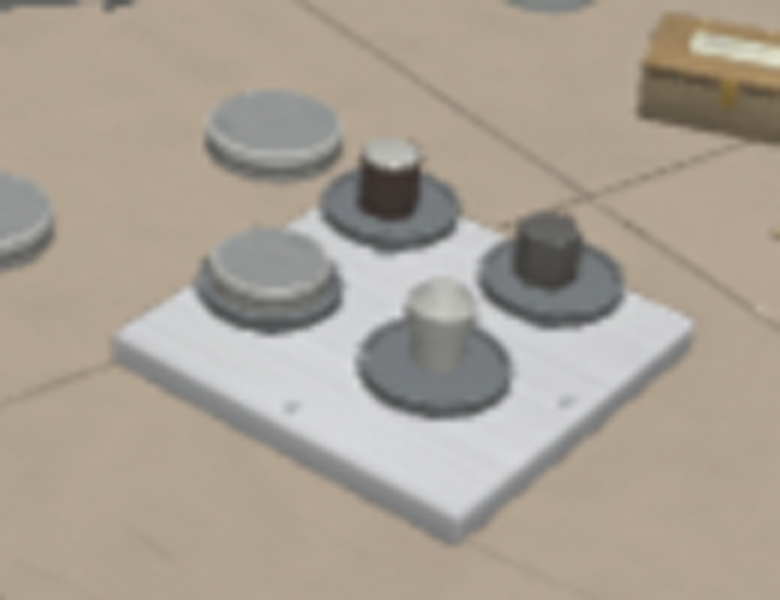

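View pics/c2.png

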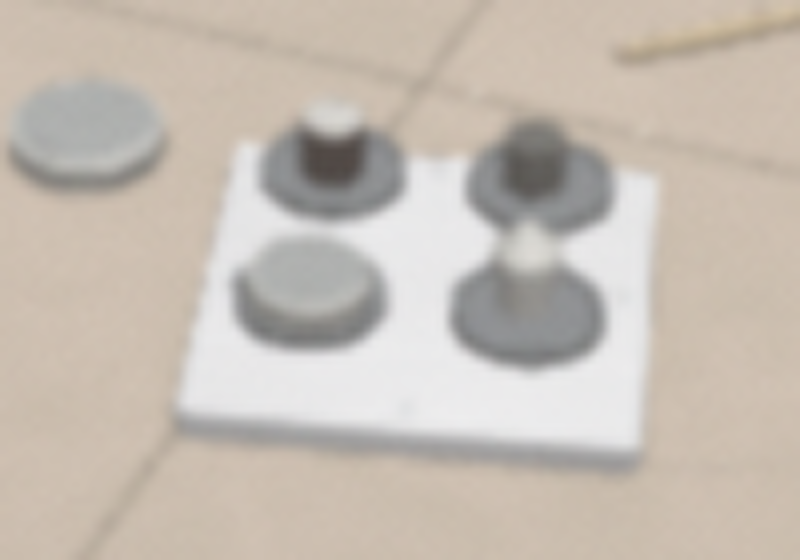

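The side crop shows the block on the near-left pad, the cone on the near-right pad and the two slugs on the far pads. Next I'll locate the tray from its corners.

```bash
cat >> h.py <<'E'
def ray(f,u,v,z):
    h=f['color'].shape[0]; F=h/2/np.tan(np.radians(f['vertical_fov'])/2)
    d=np.array([(u-f['cx'])/F,-(v-f['cy'])/F,-1.]); d=f['attitude']@d; o=f['origin']
    return o+d*(z-o[2])/d[2]
def proj(f,p):
    h=f['color'].shape[0]; F=h/2/np.tan(np.radians(f['vertical_fov'])/2)
    c=f['attitude'].T@(np.array(p)-f['origin']); return np.array([f['cx']-F*c[0]/c[2],f['cy']+F*c[1]/c[2]])
E
python3 - <<'E'
from h import *
import pickle
s=pickle.load(open('pics/side0.png.pkl','rb')); c=pickle.load(open('pics/scene0.png.pkl','rb'))
r=lambda x,y,z:ray(s,290+x/6,180+y/6,z)[:2].round(4)
q=lambda x,y,z:ray(c,290+x/8,170+y/8,z)[:2].round(4)
print('side tray',[r(*p,.022) for p in [(116,342),(457,525),(692,325)]])
print('scene tray',[q(*p,.022) for p in [(178,415),(640,450),(660,178),(240,145)]])
print('block',r(271,260,.057),q(307,270,.057))
print('bright',r(391,153,.070),q(333,118,.072))
print('dark',r(549,226,.070),q(537,135,.070))
print('cone',r(442,290,.081),q(530,228,.081))
for n,u,v in [('spec/loupe365,321',365,316),('flat',417,302),('pink',429,261),('loupe',253,186),('blk2',287,216),('blk3',335,202)]: print(n,ray(s,u,v,.02)[:2].round(3))
E
```

```text
side tray [array([ 0.44  , -0.0366]), array([ 0.4897, -0.2029]), array([ 0.6594, -0.151 ])]
scene tray [array([ 0.435 , -0.0308]), array([ 0.4864, -0.199 ]), array([ 0.6563, -0.1506]), array([0.6083, 0.0211])]
block [ 0.5002 -0.061 ] [ 0.4968 -0.058 ]
bright [ 0.5828 -0.033 ] [ 0.5762 -0.0353]
dark [ 0.6039 -0.1145] [ 0.6003 -0.1142]
cone [ 0.5244 -0.142 ] [ 0.5262 -0.1379]
spec/loupe365,321 [ 0.399 -0.313]
flat [ 0.513 -0.339]
pink [ 0.633 -0.258]
loupe [0.43  0.292]
blk2 [0.44  0.082]
blk3 [0.598 0.079]
```

Run:
```python
from h import *
import pickle
s=pickle.load(open('pics/side0.png.pkl','rb')); c=pickle.load(open('pics/scene0.png.pkl','rb'))
print('base',ray(s,291,168,.03),ray(c,233,170,.03))
for z in (.2,.25,.3,.35,.4): print(z,ray(s,276,84,z)[:2],ray(c,210,97,z)[:2], 'eyepiece', ray(s,230,90,z)[:2],ray(c,172,117,z)[:2])
# distance from neighbouring tester
print('tester foot',ray(c,449,255,0),ray(c,465,195,0.));
```

```text
base [0.58821538 0.3321016  0.03      ] [0.5767385  0.35480374 0.03      ]
0.2 [0.76896411 0.79448449] [0.77546958 0.56999751] eyepiece [0.55690709 0.78129398] [0.57275414 0.5872518 ]
0.25 [0.67047203 0.59366853] [0.67955303 0.48845868] eyepiece [0.48698842 0.58225536] [0.49296673 0.50434013]
0.3 [0.57197995 0.39285256] [0.58363648 0.40691986] eyepiece [0.41706975 0.38321673] [0.41317932 0.42142846]
0.35 [0.47348788 0.19203659] [0.48771992 0.32538104] eyepiece [0.34715108 0.18417811] [0.33339191 0.33851679]
0.4 [ 0.3749958  -0.00877937] [0.39180337 0.24384221] eyepiece [ 0.27723241 -0.01486052] [0.2536045  0.25560512]
tester foot [ 4.82095401e-01 -4.35809479e-01  1.11022302e-16] [ 0.79457923 -0.43343541  0.        ]
```

```bash
python3 -m jog '[[0,0,0.04,0,0,0,0],[0,0,0.04,0,0,0,0],[0,0,0.04,0,0,0,0],[0,0,0.04,0,0,0,0],[0,-0.01,0.04,0,0,0,0],[0.01,-0.03,0.02,0,0,0,0],[0.01,-0.04,0,0,0,0,0],[0.01,-0.04,0,0,0,0,0],[0.01,-0.04,0,0,0,0,0]]' 20
```

```text
time_s: 0.9
position: [0.2729, 0.4402, 0.4484]
tool_rot: [[-0.935, 0.354, -0.01], [0.355, 0.935, -0.016], [0.004, -0.018, -1.0]]
ft_force: [0.5, -0.2, -0.4]
finger_gap: -0.0002
```

```bash
python3 -m jog '[[0.02,-0.036,0,0,0,0,0],[0.02,-0.036,0,0,0,0,0],[0.02,-0.036,0,0,0,0,0],[0.02,-0.036,0,0,0,0,0],[0.02,-0.036,0,0,0,0,0],[0.02,-0.036,0,0,0,0,0],[0.02,-0.036,0,0,0,0,0],[0.02,-0.036,0,0,0,0,0],[0.02,-0.036,0,0,0,0,0],[0.02,-0.036,0,0,0,0,0],[0.02,-0.036,0,0,0,0,0],[0.02,-0.036,0,0,0,0,0]]'; python3 -m jog '[[0.01,-0.03,-0.02,0,0,0,0],[0.01,-0.03,-0.02,0,0,0,0],[0.01,-0.03,-0.02,0,0,0,0],[0.01,-0.01,-0.02,0,0,0,0],[0,0,-0.02,0,0,0,0],[0,0,0,0,0,0,0]]'
python3 - <<'E'
from h import *
grab('wrist','wrist1.png')
E
```

```text
time_s: 1.9
position: [0.5063, -0.0027, 0.4494]
tool_rot: [[-0.938, 0.347, -0.011], [0.347, 0.938, -0.012], [0.006, -0.015, -1.0]]
ft_force: [1.5, 0.8, 0.3]
finger_gap: 0.0003
time_s: 2.4
position: [0.5479, -0.1213, 0.3438]
tool_rot: [[-0.931, 0.365, -0.011], [0.365, 0.931, -0.019], [0.003, -0.022, -1.0]]
ft_force: [-1.3, 0.7, -0.7]
finger_gap: -0.0002
```

View pics/wrist1.png

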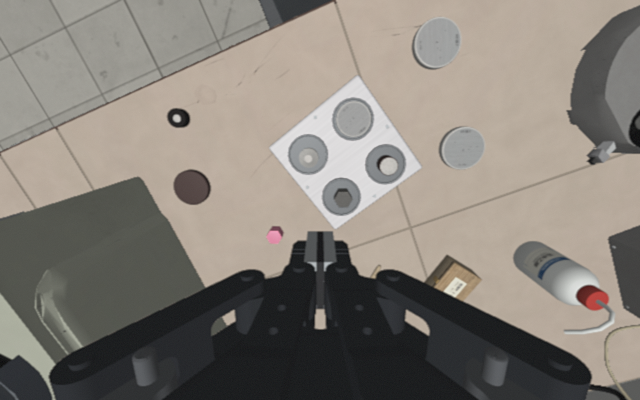

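Run:
```python
import cv2
a=cv2.imread('pics/wrist1.png')[65:240,260:430]
cv2.imwrite('pics/c3.png',cv2.resize(a,None,fx=3.4,fy=3.4,interpolation=cv2.INTER_CUBIC))
```

```text
(no output)
```

View pics/c3.png

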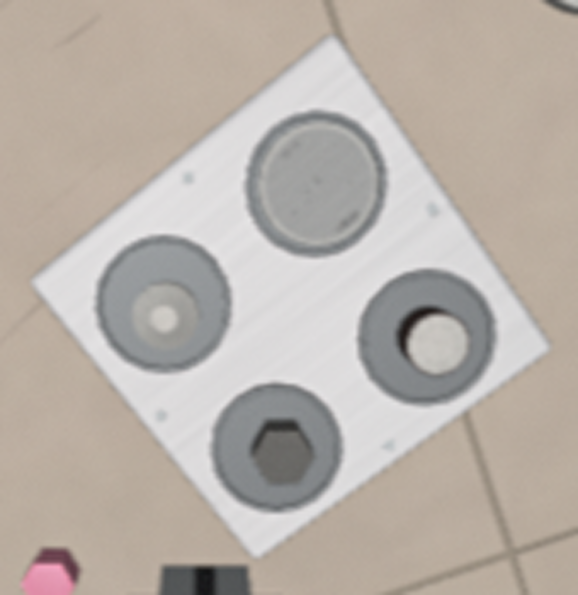

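The top view shows hex at about (283,455) in the crop, round top (438,343), block top (318,183) and cone tip (164,319).

Run:
```python
from h import *
import pickle
w=pickle.load(open('pics/wrist1.png.pkl','rb'))
r=lambda x,y,z:ray(w,260+x/3.4,65+y/3.4,z)[:2].round(4)
print('tray',[r(*p,.022) for p in [(333,36),(32,282),(256,557),(549,348)]])
for n,p,z in [('block',(320,183),.057),('round',(438,343),.072),('hex',(283,455),.069),('cone',(164,319),.081)]: print(n,r(*p,z))
for n,p in [('pb',(317,184)),('pr',(427,337)),('ph',(277,447)),('pc',(164,304))]: print(n,r(*p,.046))
print(arm.read_state()['position'],w['origin'])
```

```text
tray [array([ 0.4448, -0.0284]), array([ 0.495 , -0.1965]), array([ 0.6628, -0.1462]), array([0.6128, 0.0214])]
block [ 0.5007 -0.0577]
round [ 0.5804 -0.0343]
hex [ 0.6041 -0.1129]
cone [ 0.5279 -0.1384]
pb [ 0.5009 -0.0581]
pr [ 0.5818 -0.0343]
ph [ 0.6059 -0.1152]
pc [ 0.5251 -0.1396]
[ 0.54884717 -0.12128763  0.34586678] [ 0.48747833 -0.09525679  0.48668671]
```

```bash
python3 -m jog '[[-0.012,0.015,0,0,0,0,0],[-0.012,0.015,-0.02,0,0,0,0],[-0.012,0.015,-0.035,0,0,0,0],[-0.01,0.015,-0.035,0,0,0,0],[0,0,-0.035,0,0,0,0],[0,0,-0.035,0,0,0,0],[0,0,-0.035,0,0,0,0],[0,0,-0.02,0,0,0,0],[0,0,0,0,0,0,0],[0,0,0,0,0,0,0]]'
```

```text
time_s: 3.28
position: [0.5116, -0.05, 0.1411]
tool_rot: [[-0.937, 0.349, 0.031], [0.349, 0.937, -0.016], [-0.034, -0.004, -0.999]]
ft_force: [0.5, -0.0, -0.1]
finger_gap: -0.0
```

```bash
python3 -m jog '[[-0.006,-0.004,-0.015,0.9,1.8,0,0],[-0.004,-0.004,-0.02,0,0,0,0],[0,0,-0.01,0,0,0,0],[0,0,0,0,0,0,0],[0,0,0,0,0,0,0]]'
python3 - <<'E'
from h import *
grab('side','s2.png');grab('wrist','w2.png');s=arm.read_state();print(s['position'],s['tool_rot'][:,2],s['ft_force'])
E
```

```text
time_s: 3.7
position: [0.5117, -0.0563, 0.1055]
tool_rot: [[-0.939, 0.344, 0.021], [0.344, 0.939, 0.001], [-0.019, 0.008, -1.0]]
ft_force: [0.1, -0.2, 0.9]
finger_gap: 0.0003
[ 0.51184102 -0.05620395  0.10560283] [ 0.02182299  0.0012089  -0.99976112] [ 0.49356998 -1.1551041   0.31345012]
```

View pics/s2.png

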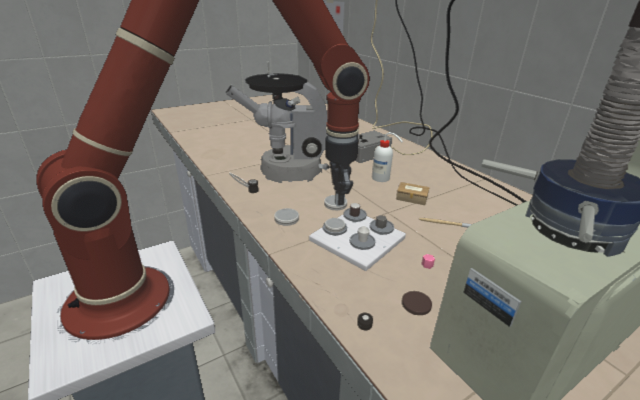

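View pics/w2.png

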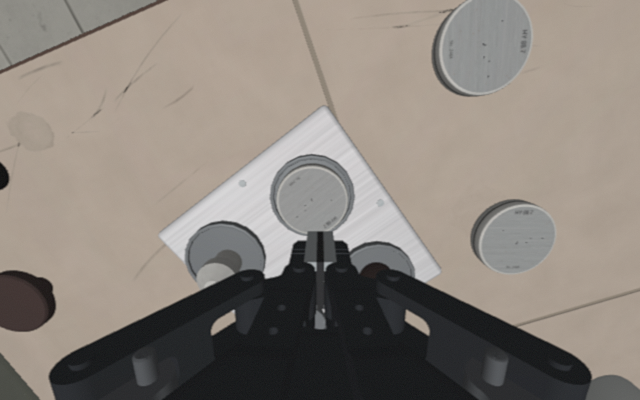

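```bash
python3 -m jog '[[-0.006,0,0,0,0.6,0,0],[-0.006,0,0,0,0.6,0,0],[0,0,0,0,0,0,0]]'
python3 - <<'E'
from h import *
s=arm.read_state();print(s['q'],s['joint_efforts'].round(1))
f=arm.grab_frame('side');print(proj(f,s['position']))
E
```

```text
time_s: 4.05
position: [0.5004, -0.0557, 0.1081]
tool_rot: [[-0.94, 0.342, 0.003], [0.342, 0.94, 0.001], [-0.003, 0.002, -1.0]]
ft_force: [0.9, 0.6, -0.7]
finger_gap: -0.0004
[ -6.01466134  32.81616493  14.74113439 113.93022161 -14.1683505
  34.75778445  88.13518144] [ -0.  -37.9   2.8 -10.8   0.   -0.   -0. ]
[334.91678046 204.75888515]
```

```bash
python3 -m jog '[[0,-0.003,-0.012,0,0,0,0],[0,0,-0.012,0,0,0,0],[0,0,-0.010,0,0,0,0],[0,0,0,0,0,0,0],[0,0,0,0,0,0,0]]'
```

```text
time_s: 4.52
position: [0.5024, -0.0586, 0.075]
tool_rot: [[-0.94, 0.342, 0.009], [0.342, 0.94, 0.001], [-0.008, 0.004, -1.0]]
ft_force: [0.0, -0.7, 0.4]
finger_gap: 0.0002
```

```bash
python3 -m jog '[[-0.001,0,-0.004,0,0.3,0,0],[0,0,-0.004,0,0,0,0],[0,0,-0.004,0,0,0,0],[0,0,-0.003,0,0,0,0],[0,0,0,0,0,0,0]]'
```

```text
time_s: 4.93
position: [0.5026, -0.0585, 0.0604]
tool_rot: [[-0.94, 0.341, 0.007], [0.341, 0.94, 0.001], [-0.006, 0.003, -1.0]]
ft_force: [0.3, -1.1, 0.2]
finger_gap: 0.0003
```

```bash
python3 -m jog '[[0,0,-0.002,0,0,0,0],[0,0,-0.002,0,0,0,0],[0,0,0,0,0,0,0]]'
```

```text
time_s: 5.18
position: [0.5029, -0.0586, 0.0563]
tool_rot: [[-0.94, 0.341, 0.007], [0.341, 0.94, 0.001], [-0.007, 0.003, -1.0]]
ft_force: [-0.8, 1.2, 2.2]
finger_gap: 0.0002
```

```bash
python3 -m jog '[[0,0,-0.002,0,0,0,0],[0,0,-0.002,0,0,0,0],[0,0,-0.002,0,0,0,0],[0,0,0,0,0,0,0]]'
```

```text
time_s: 5.52
position: [0.5029, -0.0586, 0.0506]
tool_rot: [[-0.94, 0.341, 0.008], [0.341, 0.94, 0.001], [-0.007, 0.004, -1.0]]
ft_force: [-0.0, -0.6, 2.3]
finger_gap: -0.0002
```

```bash
python3 -m jog '[[0,0,-0.002,0,0,0,0],[0,0,-0.002,0,0,0,0],[0,0,-0.001,0,0,0,0],[0,0,0,0,0,0,0]]'
```

```text
time_s: 5.85
position: [0.5028, -0.0585, 0.0451]
tool_rot: [[-0.94, 0.341, 0.008], [0.341, 0.94, 0.001], [-0.007, 0.004, -1.0]]
ft_force: [-1.1, -0.1, 3.1]
finger_gap: -0.0001
```

```bash
python3 -m jog '[[0,0,-0.001,0,0,0,0],[0,0,0,0,0,0,0],[0,0,0,0,0,0,0]]'
python3 - <<'E'
from h import *
grab('side','s3.png');a=cv2.imread('pics/s3.png')[180:280,290:420]
cv2.imwrite('pics/c4.png',cv2.resize(a,None,fx=6,fy=6,interpolation=cv2.INTER_CUBIC));print(arm.read_state()['ft_force'])
E
```

```text
time_s: 6.1
position: [0.5028, -0.0586, 0.044]
tool_rot: [[-0.94, 0.341, 0.008], [0.341, 0.94, 0.001], [-0.007, 0.004, -1.0]]
ft_force: [-0.9, -0.3, 3.4]
finger_gap: 0.0003
[-0.56580822 -0.40459993  1.99270844]
```

View pics/c4.png

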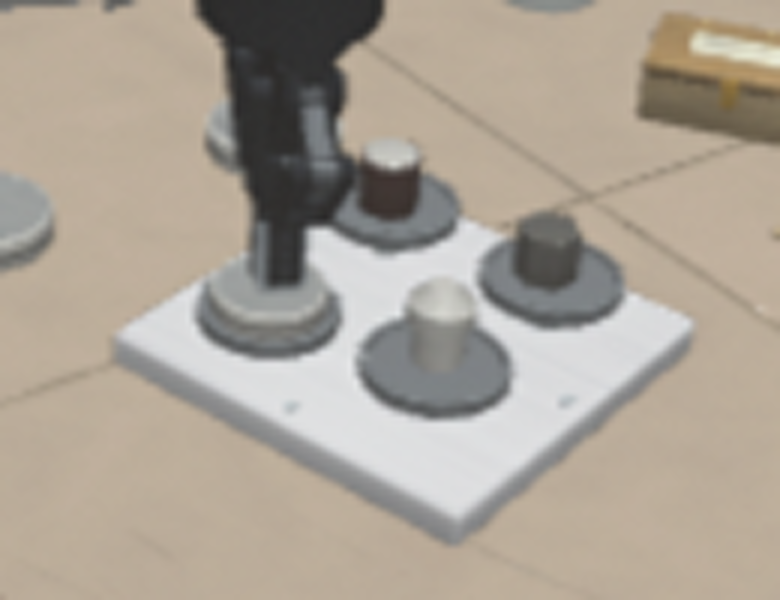

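The crop shows the block's pad sunk by about 25 px (roughly 12 mm). I'll lift straight up and go over to the round slug.

```bash
python3 -m jog '[[0,0,0.005,0,0,0,0],[0,0,0.02,0,0,0,0],[0,0,0.03,0,0,0,0],[0,0,0.025,0,0,0,0],[0,0,0,0,0,0,0],[0.02,0.006,0,0,0,0,0],[0.025,0.008,0,0,0,0,0],[0.025,0.008,0,0,0,0,0],[0.01,0.003,0,0,0,0,0],[0,0,0,0,0,0,0],[0,0,0,0,0,0,0]]'
python3 - <<'E'
from h import *
grab('wrist','w4.png')
E
```

```text
time_s: 7.07
position: [0.5828, -0.0328, 0.126]
tool_rot: [[-0.939, 0.343, 0.004], [0.343, 0.939, 0.001], [-0.003, 0.002, -1.0]]
ft_force: [-1.4, -0.6, 0.5]
finger_gap: -0.0001
```

View pics/w4.png

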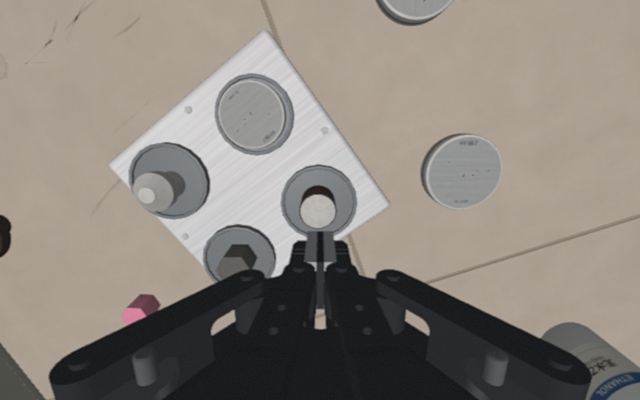

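```bash
python3 - <<'E'
from h import *
import pickle
w=pickle.load(open('pics/w4.png.pkl','rb'))
print('round',ray(w,318,210,.072),'block',ray(w,251,115,.045),'hex',ray(w,236,261,.069),'cone',ray(w,154,191,.081))
E
python3 -m jog '[[-0.002,-0.002,-0.015,0,0,0,0],[0,0,-0.015,0,0,0,0],[0,0,-0.008,0,0,0,0],[0,0,0,0,0,0,0],[0,0,0,0,0,0,0]]'
```

```text
round [ 0.57950313 -0.03392385  0.072     ] block [ 0.50036924 -0.05857269  0.045     ] hex [ 0.59756489 -0.10766701  0.069     ] cone [ 0.52636383 -0.13211367  0.081     ]
time_s: 7.53
position: [0.5751, -0.0373, 0.0865]
tool_rot: [[-0.938, 0.347, -0.001], [0.347, 0.938, 0.0], [0.001, -0.0, -1.0]]
ft_force: [0.1, -0.5, -0.6]
finger_gap: 0.0001
```

```bash
python3 -m jog '[[0.003,0.002,-0.003,0,0,0,0],[0.003,0.001,-0.003,0,0,0,0],[0,0,-0.003,0,0,0,0],[0,0,0,0,0,0,0],[0,0,0,0,0,0,0]]'
```

```text
time_s: 7.95
position: [0.5825, -0.0345, 0.0787]
tool_rot: [[-0.938, 0.348, 0.002], [0.348, 0.938, -0.0], [-0.002, 0.001, -1.0]]
ft_force: [0.7, 0.2, -1.3]
finger_gap: -0.0002
```

```bash
python3 -m jog '[[-0.002,0,-0.002,0,0,0,0],[-0.001,0,-0.002,0,0,0,0],[0,0,0,0,0,0,0],[0,0,0,0,0,0,0]]'
```

```text
time_s: 8.28
position: [0.5794, -0.0344, 0.0748]
tool_rot: [[-0.938, 0.348, 0.003], [0.348, 0.938, -0.0], [-0.002, 0.001, -1.0]]
ft_force: [0.6, -0.1, -0.2]
finger_gap: -0.0001
```

Centred. Now the slow press.

```bash
python3 -m jog '[[0,0,-0.002,0,0,0,0],[0,0,-0.002,0,0,0,0],[0,0,0,0,0,0,0]]'
```

```text
time_s: 8.53
position: [0.5796, -0.0345, 0.0711]
tool_rot: [[-0.938, 0.348, 0.003], [0.348, 0.938, -0.0], [-0.003, 0.001, -1.0]]
ft_force: [-1.0, -0.3, 2.7]
finger_gap: -0.0002
```

```bash
python3 -m jog '[[0,0,-0.002,0,0,0,0],[0,0,-0.002,0,0,0,0],[0,0,-0.002,0,0,0,0],[0,0,0,0,0,0,0]]'
```

```text
time_s: 8.87
position: [0.5796, -0.0345, 0.0656]
tool_rot: [[-0.938, 0.348, 0.004], [0.348, 0.938, 0.0], [-0.003, 0.002, -1.0]]
ft_force: [-0.8, -1.0, 2.7]
finger_gap: 0.0
```

```bash
python3 -m jog '[[0,0,-0.002,0,0,0,0],[0,0,-0.002,0,0,0,0],[0,0,0,0,0,0,0]]'
```

```text
time_s: 9.12
position: [0.5796, -0.0345, 0.0613]
tool_rot: [[-0.938, 0.348, 0.004], [0.348, 0.938, 0.0], [-0.003, 0.002, -1.0]]
ft_force: [-1.5, 0.6, 2.5]
finger_gap: -0.0002
```

```bash
python3 -m jog '[[0,0,-0.001,0,0,0,0],[0,0,-0.001,0,0,0,0],[0,0,0,0,0,0,0],[0,0,0,0,0,0,0]]'
python3 - <<'E'
from h import *
grab('side','s5.png');a=cv2.imread('pics/s5.png')[180:280,290:420]
cv2.imwrite('pics/c5.png',cv2.resize(a,None,fx=6,fy=6,interpolation=cv2.INTER_CUBIC));print(arm.read_state()['ft_force'])
E
```

```text
time_s: 9.45
position: [0.5797, -0.0345, 0.059]
tool_rot: [[-0.938, 0.348, 0.004], [0.348, 0.938, 0.0], [-0.003, 0.002, -1.0]]
ft_force: [-0.7, -0.2, 3.8]
finger_gap: -0.0
[-0.99502574  0.49329579  3.19603456]
```

View pics/c5.png

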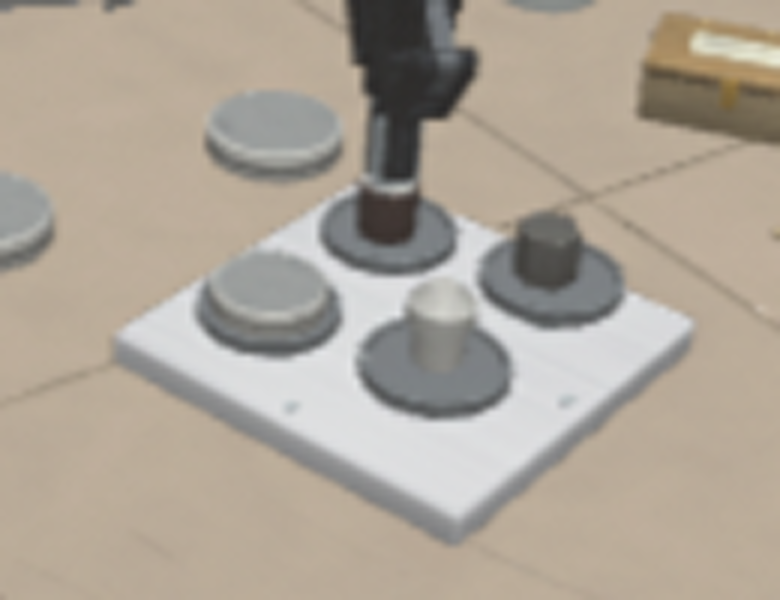

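The crop shows both the round slug and the block sunk, with the hex and cone pads still raised. I'll move to the hex slug.

```bash
python3 -m jog '[[0,0,0.005,0,0,0,0],[0,0,0.02,0,0,0,0],[0,0,0.025,0,0,0,0],[0,0,0.015,0,0,0,0],[0,0,0,0,0,0,0],[0.006,-0.02,0,0,0,0,0],[0.008,-0.025,0,0,0,0,0],[0.007,-0.025,0,0,0,0,0],[0.003,-0.009,0,0,0,0,0],[0,0,0,0,0,0,0],[0,0,0,0,0,0,0]]'
python3 - <<'E'
from h import *
grab('wrist','w6.png')
E
```

```text
time_s: 10.42
position: [0.602, -0.1123, 0.121]
tool_rot: [[-0.939, 0.343, -0.003], [0.343, 0.939, 0.003], [0.004, 0.002, -1.0]]
ft_force: [-0.4, -0.3, 0.4]
finger_gap: -0.0001
```

View pics/w6.png

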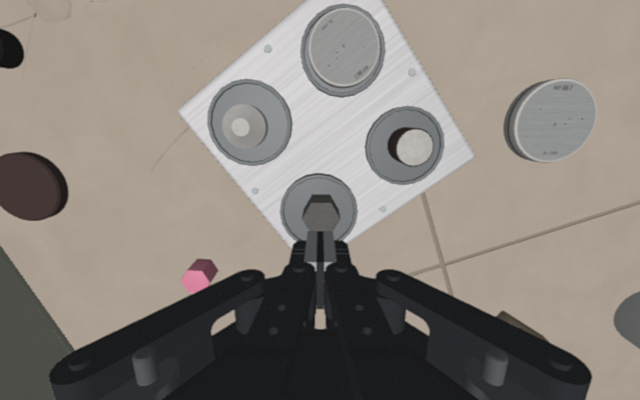

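```bash
python3 - <<'E'
from h import *
import pickle
w=pickle.load(open('pics/w6.png.pkl','rb'))
print('hex',ray(w,321,216,.069),'round',ray(w,414,147,.06),'cone',ray(w,240,127,.081))
E
python3 -m jog '[[0.001,0,-0.012,0,0,0,0],[0,0,-0.012,0,0,0,0],[0,0,-0.006,0,0,0,0],[0,0,0,0,0,0,0],[0,0,0,0,0,0,0]]'
```

```text
hex [ 0.60263691 -0.11263822  0.069     ] round [ 0.57975714 -0.03478149  0.06      ] cone [ 0.52700874 -0.13868813  0.081     ]
time_s: 10.88
position: [0.6014, -0.1028, 0.0863]
tool_rot: [[-0.943, 0.334, -0.007], [0.333, 0.943, 0.009], [0.01, 0.006, -1.0]]
ft_force: [0.2, -0.0, 0.1]
finger_gap: -0.0002
```

Hex at (0.603, -0.113); the TCP has drifted 10 mm in y, so I'll correct that first.

```bash
python3 -m jog '[[0.001,-0.005,0,0,0,0,0],[0.001,-0.005,0,0,0,0,0],[0,0,-0.002,0,0,0,0],[0,0,0,0,0,0,0],[0,0,0,0,0,0,0]]'
```

```text
time_s: 11.3
position: [0.6043, -0.1128, 0.085]
tool_rot: [[-0.943, 0.332, -0.005], [0.332, 0.943, 0.009], [0.008, 0.007, -1.0]]
ft_force: [0.3, 0.8, 0.1]
finger_gap: 0.0001
```

```bash
python3 -m jog '[[-0.001,0,-0.004,0,0,0,0],[0,0,-0.004,0,0,0,0],[0,0,-0.002,0,0,0,0],[0,0,0,0,0,0,0],[0,0,0,0,0,0,0]]'
```

```text
time_s: 11.72
position: [0.6033, -0.1131, 0.0744]
tool_rot: [[-0.943, 0.332, -0.005], [0.332, 0.943, 0.009], [0.008, 0.007, -1.0]]
ft_force: [-0.7, 0.1, -0.3]
finger_gap: 0.0001
```

```bash
python3 -m jog '[[0,0,-0.002,0,0,0,0],[0,0,-0.002,0,0,0,0],[0,0,-0.002,0,0,0,0],[0,0,0,0,0,0,0]]'
```

```text
time_s: 12.05
position: [0.6038, -0.1131, 0.0684]
tool_rot: [[-0.943, 0.332, -0.004], [0.332, 0.943, 0.009], [0.006, 0.007, -1.0]]
ft_force: [-1.0, 0.1, 3.2]
finger_gap: 0.0001
```

```bash
python3 -m jog '[[0,0,-0.002,0,0,0,0],[0,0,-0.002,0,0,0,0],[0,0,-0.002,0,0,0,0],[0,0,0,0,0,0,0]]'
```

```text
time_s: 12.38
position: [0.6038, -0.1131, 0.0633]
tool_rot: [[-0.943, 0.332, -0.003], [0.332, 0.943, 0.009], [0.006, 0.008, -1.0]]
ft_force: [-1.6, -0.4, 3.8]
finger_gap: -0.0001
```

```bash
python3 -m jog '[[0,0,-0.002,0,0,0,0],[0,0,-0.002,0,0,0,0],[0,0,-0.002,0,0,0,0],[0,0,0,0,0,0,0]]'
```

```text
time_s: 12.72
position: [0.6038, -0.1131, 0.0571]
tool_rot: [[-0.943, 0.332, -0.003], [0.332, 0.943, 0.01], [0.006, 0.008, -1.0]]
ft_force: [-1.3, 0.8, 3.6]
finger_gap: 0.0003
```

```bash
python3 -m jog '[[0,0,-0.001,0,0,0,0],[0,0,-0.001,0,0,0,0],[0,0,0,0,0,0,0],[0,0,0,0,0,0,0]]'
```

```text
time_s: 13.05
position: [0.6038, -0.1131, 0.0554]
tool_rot: [[-0.943, 0.332, -0.003], [0.332, 0.943, 0.01], [0.006, 0.008, -1.0]]
ft_force: [-2.3, -0.1, 5.6]
finger_gap: -0.0003
```

Force is rising on the cushion (piece at about 0.0315). Lift and check.

```bash
python3 -m jog '[[0,0,0.003,0,0,0,0],[0,0,0.01,0,0,0,0],[0,0,0.025,0,0,0,0],[0,0,0.035,0,0,0,0],[0,0,0.035,0,0,0,0],[0,0,0.035,0,0,0,0],[0,0,0.03,0,0,0,0],[0,0,0,0,0,0,0],[0,0,0,0,0,0,0],[0,0,0,0,0,0,0]]'
python3 - <<'E'
from h import *
grab('side','s7.png');a=cv2.imread('pics/s7.png')[180:280,290:420]
cv2.imwrite('pics/c7.png',cv2.resize(a,None,fx=6,fy=6,interpolation=cv2.INTER_CUBIC))
grab('wrist','w7.png')
E
```

```text
time_s: 13.88
position: [0.6017, -0.1127, 0.2361]
tool_rot: [[-0.943, 0.332, -0.004], [0.332, 0.943, 0.009], [0.006, 0.007, -1.0]]
ft_force: [0.5, -0.1, 0.3]
finger_gap: 0.0004
```

View pics/c7.png

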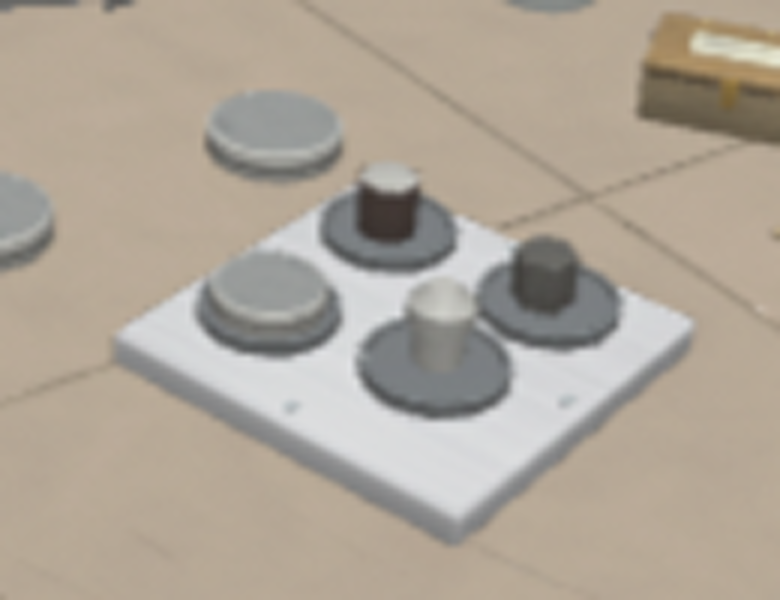

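View pics/w7.png

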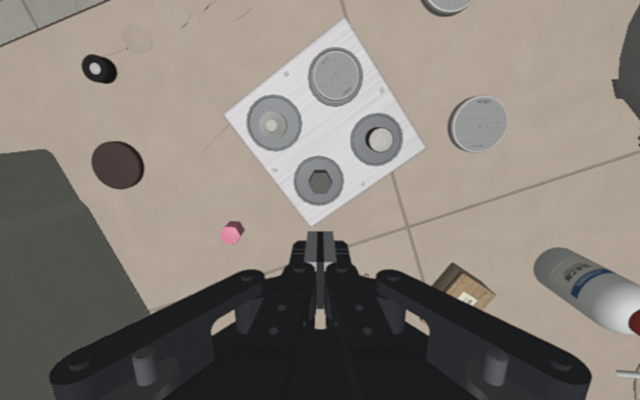

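All three pieces are upright and their pads sunk (tops about 24 px lower in the crop). The cone is unmoved at (442,290), and the arm is clear.

```bash
python3 -c "
from cell import arm
print(arm.sign_off())"
```

```text
the job is handed in; nothing more can be done
None
```

I pressed the reference block, then the round slug, then the hexagonal slug, each once from above with the fingers shut. I then lifted clear and handed the job in at about 14 s of the 48 s allowed; no verdict is reported.

- **Depth:** Judged by the fingertip height at the bottom of each press, all three pieces went to about 31.5–32 mm above the worktop (33 mm is pad fully sunk).
- **Force:** Measured force at the readings stayed below about 6 N, against the 25 N limit.
- **Last pictures:** The side and wrist views after the last press show all three pieces upright on sunk pads. The cone-topped anvil is at the same place in the picture on its raised pad, and the gripper is well clear. I compared the bystanders only by eye; none looked moved.
- **Disagreements:** Camera estimates of piece positions differed by up to about 7 mm between views. The worst was a partly hidden look at the hexagonal slug, which I did not use. Coming down over the hexagonal slug, the tool drifted 10 mm sideways, and I corrected that before touching it.

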